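Extend the telescopic canopy brush and hold it ready

ROBOT

A 7-joint arm with a two-finger parallel gripper is mounted at the origin on the work surface. World frame = base frame: x ahead of the robot, y to its left, z up, the work surface at z = 0. Lengths are in m, angles in rad, forces in N, time in s.
With the tool pointing down it reaches from about 0.425 to 0.95 m from the base axis. Payload 4.7 kg.
Tool frame: the origin (TCP) lies midway between the tips of the shut fingers; the grasp point (between the pads) lies r.hold_point_z behind it (r.hold_point_z is the distance from the TCP to the grasp point, in m); z points along the fingers, y is the direction in which the jaws open and shut (so a half turn about z gives the same grasp; the last joint's range is limited). The gripper opens to 87 mm and grips with 3 to 60 N. Pads are 19 mm wide; open, the fingers measure 117 mm over their backs; the gripper's body (75 mm by 190 mm) begins 51 mm behind the grasp point.
Start: joints at [-1.355, 0.469, -0.049, 1.532, 0.024, 1.141, -0.082], TCP at [0.164, 0.655, 0.223] pointing down, gripper open.
Joint ranges: [-2.59, 2.59], [-0.33, 1.99], [-1.39, 1.29], [0.1, 2.45], [-1.04, 4.18], [0.21, 1.99], [-2.66, 2.66]. Speed limits (rad/s): [2.57, 2.57, 3.14, 3.14, 3.14, 3.14, 3.14].

INTERFACE

Orientations are given as a unit quaternion [w, x, y, z].
In Python, from bench import r gives the robot as it stands.
- The arm moves only by the shell command python3 -m inch 'ROWS' [FORCE]. ROWS is JSON, a list of rows, each an object with "gripper": the closure, from 0 (fully open) to 1 (shut); "dp": the shift along the world's x, y, z in mm, a list of three; "spin": the turn about the world's z in rad. A call has 1 to 20 rows; each row is the pose to reach, as a shift and turn from the pose commanded when the call began; what a row does not reach only later rows make up. A row lasts 1/12 s, in which the tool goes at most 41.7 mm and 7.16 degrees, less where a joint would pass 70% of its speed; a pose out of reach is approached as far as the arm can. A call with a gripper value outside its range is refused whole. The fingers move at their own pace and stop on an object; FORCE is the grip in N (left out, the last holds). Time passes only in rows, so rows that repeat a pose let the fingers close. It gives the time, the measured TCP pose, the force and the opening at its end, in the units of the state.
- r.get_obs(): the state, without advancing time (a new reading comes with each control period).
- r.snapshot(name): name is "side" or "top"; returns a dict with "image" (480x640x3 uint8, blue, green, red), "range_z" (480x640 float32, m along the optical axis (not along the pixel's ray), 0 where there is no reading), "fx", "fy", "cx", "cy" (pixels), "xyz" and "rotation" of the camera in the world. Camera axes: x right, y up, looking along -z (the intrinsics and any distortion apply to the point x, -y, -z); pixel columns grow to the right and rows downward; lengths in m; the calibration is good to about 2 mm. A picture is of the moment at which its call begins.
- r.sign_off(): hands the job in, once; it reports no verdict.
The state is a dict: "t": time; "joints": joint angles; "qd": joint speeds; "joint_efforts": joint torques, N m; "position": TCP position; "tcp_rot": TCP orientation; "force": force on the tool from outside, world axes, zero at the start; "torque": the same for the moment, N m; "finger_gap": finger opening in m.
Only numpy, scipy, OpenCV 4.12 (cv2) and the standard library are available. Lean on these libraries where they do the work, as an engineer would, in place of code of your own. Each camera call takes 0.05 s, during which the arm holds its last target. There are 200 camera calls.

TASK

The telescopic canopy brush is lying shut in the drying rack, beside a plain fixed-length brush and a scraper. Squeeze in the button on its collar and draw the handle out to the second stop (its full length), with the rack keeping the head back; let the button spring out again so that the brush is locked at that length. Then take it by the bare handle, lift it about 10 cm straight up out of the rack, and finish still holding it there, level, extended and locked; leave everything else on the bench as it stands.

Things in the scene. Friction and masses are not known exactly. Their poses are not given: they have to be found in the camera images.
- rack: Steel drying rack fixed to the bench, turned up to 15 degrees; 230 mm (x) by 310 mm (y), 95 mm high, origin at bench level under its middle. Two upright plates, 6 mm thick, at its y = +130 (head plate) and y = -170 mm (handle plate), have open-topped notches at x = -80, 0, +80 mm. A tool lies in each, along the rack's y, axis 80 mm above the bench, head beyond the head plate; which lies where varies.
- brush: Telescopic brush: handle with collar, one part. Origin on the tube axis, middle of the collar; y along the tube towards the head, z up. Collar: black block 34 mm across (x), 40 along, 32 high. Handle: square aluminium tube 24 mm wide and high, from the collar to 310 mm behind it. Lies loose in the notches, lifts straight up. About 0.25 kg (varies); fully out it balances within 30 mm of the collar's middle.
- head (a point): Middle of the telescopic brush's white head block (60 mm wide, 85 long, bristles 40 mm down from the axis), on the tube axis: 152 mm ahead of the collar's middle when shut, 272 mm when fully out. A 16 mm round tube carries it; its 34 mm black ferrule, 72 mm behind this point, stands up to 7 mm beyond the head plate and bears on it when the handle is pulled to the rack's -y, so the rack keeps the head back.
- handle_end (a point): Rear end of the telescopic brush's handle, on its axis, 310 mm behind the collar's middle. Drawn out in the rack, the brush still lies on both plates, with about 80 mm of bare handle between collar and handle plate and the rest behind that plate.
- button_face (a point): Middle of the outer face of the collar's button, on the collar's +x side at the height of the tube axis: 23 mm from the axis while out, 17 mm (flush with the collar) when home. The button is 18 mm along the tube, 14 mm high.
- extension (a joint): How far the telescopic brush is drawn out, m: 0 shut, 0.060 first stop, 0.120 second stop (end of travel). Slides at about 2 N while the button is in. At each of the three positions the catch drops in by itself once the button is let go (play 2 mm) and locks; between them it rides on the tube to the next hole. With the button held in it passes the first stop without catching.
- catch (a joint): How far the button is pressed, m: 0 out, 0.006 home; catch free from about 0.0035. Pushed along the brush's -x, so a grasp across the collar (closing along the brush's x, one finger on the button, the other on the opposite face) presses it. Spring: 5 N at first, 10 N when home.
- plain_brush: Plain white brush of fixed length in another notch of the rack, no collar: handle 24 mm square, head 58 mm wide, bristles down. Origin on its axis, 80 mm above the bench, about 20 mm behind the front end of its handle.
- scraper: White-handled scraper of fixed length in the remaining notch: handle 24 mm square, steel blade 62 mm wide. Origin as for the plain brush.
- crock: White crock, 110 mm across, 130 mm high (270 with the spatulas in it), on the left of the bench. Origin under its middle.
- jar: Jar, 68 mm across, 110 mm high, on the left of the bench. Origin under its middle.
- measure: Clear measuring jug, 84 mm across, 100 mm high, on the right of the bench. Origin under its middle.

How it is judged:
On the way, in this order (a step that is already met when the one before it is completed fails the run):
1. the button on the collar is pressed home while the brush is still shut (value of joint catch above 0.0042 m and value of joint extension below 0.02 m), for 0.05 s.
2. the brush is drawn out to the second stop and the button has sprung out: locked (value of joint extension above 0.115 m and value of joint catch below 0.0018 m), for 0.2 s.
At the end, for the whole second after the job is handed in: Brush drawn out over 115 mm and button less than 1.8 mm in (locked at second stop), held by the fingers alone and still: collar 140 to 320 mm above the bench, head and handle end over 130 mm, level within 17 degrees, bristles down within 28 degrees; other things within 30 mm of their start (all of step 2 and height (world z) of brush between 0.14 and 0.32 m and height (world z) of each of head, handle_end above 0.13 m and angle between brush's own y axis and vertical between 1.27 and 1.87 rad and angle between brush's own z axis and vertical below 0.5 rad and contact force between brush and the fingers above 2 N and contact force between brush and rack below 0.2 N and linear speed of brush below 0.05 m/s and distance of each of plain_brush, scraper, crock, jar, measure from where it was at the start of the episode below 0.03 m); the arm keeps its last pose, push and grip.
It fails at once if the plain brush or the scraper is moved more than 30 mm (distance of any of plain_brush, scraper from where it was at the start of the episode above 0.03 m).
It fails at once if something else on the bench is knocked or moved more than 30 mm (distance of any of crock, jar, measure from where it was at the start of the episode above 0.03 m).
It also fails if it takes over 51 s, if anything falls off the work surface, if the arm or the gripper's body presses on something with over 40 N, if the wrist force passes 120 N, or if a joint passes its speed limit or range.

## Working session

There is one attempt and no reset: what is moved stays moved. The work goes in short steps, Python scripts to look and compute and a shell command to move; the robot and the scene stay as the last step left them, time stands still between calls to the robot, and variables do not carry over. Pictures are saved under pics/ and viewed, about 8 in all and at most 12, crops included, and the job is handed in when it is done.

```bash
mkdir -p pics; cat > h.py <<'E'
import numpy as np, cv2
from bench import r
def snap(n):
    s=r.snapshot(n); return s
def world(s):
    z=s["range_z"].astype(float); v,u=np.mgrid[:z.shape[0],:z.shape[1]]
    p=np.stack([(u-s["cx"])/s["fx"]*z,-(v-s["cy"])/s["fy"]*z,-z],-1)
    R=np.array(s["rotation"]); 
    return p@R.T+np.array(s["xyz"])
E
python3 - <<'E'
from h import *
print(r.hold_point_z, r.get_obs())
for n in("top","side"):
    s=snap(n); cv2.imwrite(f"pics/{n}0.png",s["image"]); print({k:v for k,v in s.items() if k not in("image","range_z")})
    np.savez(f"{n}0.npz",im=s["image"],w=world(s),z=s["range_z"])
E
```

```text
0.0187 {'t': 0.0, 'joints': array([-1.35485716,  0.46944773, -0.04859194,  1.53369081,  0.02411719,
        1.14097761, -0.08229587]), 'qd': array([-0.00036722, -0.00070762,  0.00015181,  0.00122575,  0.00097672,
        0.00127098,  0.00057485]), 'joint_efforts': array([-4.65761459e-04, -5.07982242e+01, -8.10094038e-02, -2.36149889e+01,
       -6.14779489e-02,  3.83291510e-02,  1.79931180e-04]), 'position': array([0.16347253, 0.65429392, 0.2214965 ]), 'tcp_rot': array([-7.48595611e-05,  1.22094035e-01,  9.92518065e-01, -9.65714996e-04]), 'force': array([-6.65668340e-01,  3.89592209e-01,  2.17059360e-04]), 'torque': array([0.04854202, 0.01079085, 0.04769047]), 'finger_gap': 0.087309219233469}
{'fx': 532.3333537612618, 'fy': 532.3333537612618, 'cx': 322.4895561261374, 'cy': 242.6019785172791, 'xyz': array([0.37115474, 0.00655843, 1.29990963]), 'rotation': array([-0.69375026, -0.06188019,  0.06266053,  0.71481122])}Traceback (most recent call last):
  File "<stdin>", line 5, in <module>
  File "h.py", line 9, in world
    return p@R.T+np.array(s["xyz"])
           ~^~~~
ValueError: matmul: Input operand 1 has a mismatch in its core dimension 0, with gufunc signature (n?,k),(k,m?)->(n?,m?) (size 4 is different from 3)
```

```bash
sed -i 's/R=np.array(s\["rotation"\]);/q=s["rotation"]; R=Rotation.from_quat([q[1],q[2],q[3],q[0]]).as_matrix()/; 1a from scipy.spatial.transform import Rotation' h.py
python3 - <<'E'
from h import *
for n in("top","side"):
    s=snap(n); cv2.imwrite(f"pics/{n}0.png",s["image"]); print({k:v for k,v in s.items() if k not in("image","range_z")})
    np.savez(f"{n}0.npz",im=s["image"],w=world(s),z=s["range_z"])
E
```

```text
{'fx': 532.3333537612618, 'fy': 532.3333537612618, 'cx': 322.4895561261374, 'cy': 242.6019785172791, 'xyz': array([0.37115474, 0.00655843, 1.29990963]), 'rotation': array([-0.69375026, -0.06188019,  0.06266053,  0.71481122])}
{'fx': 542.5263223765139, 'fy': 542.5263223765139, 'cx': 318.63638004110254, 'cy': 234.00860119113472, 'xyz': array([0.47716091, 1.14137425, 1.22861688]), 'rotation': array([-0.04541096, -0.01809982,  0.38092783,  0.92331156])}
```

View pics/top0.png

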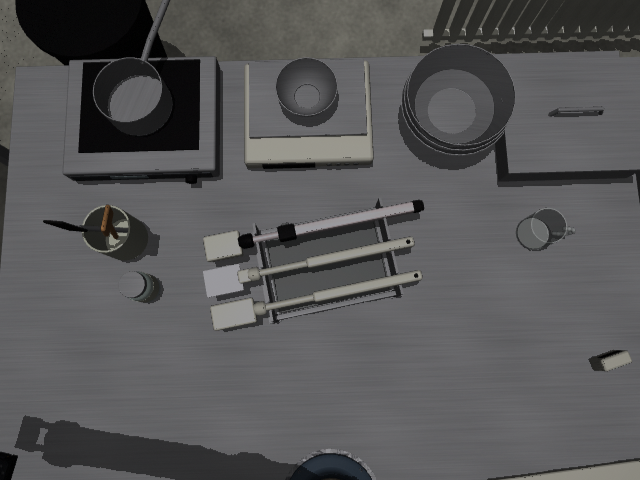

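View pics/side0.png

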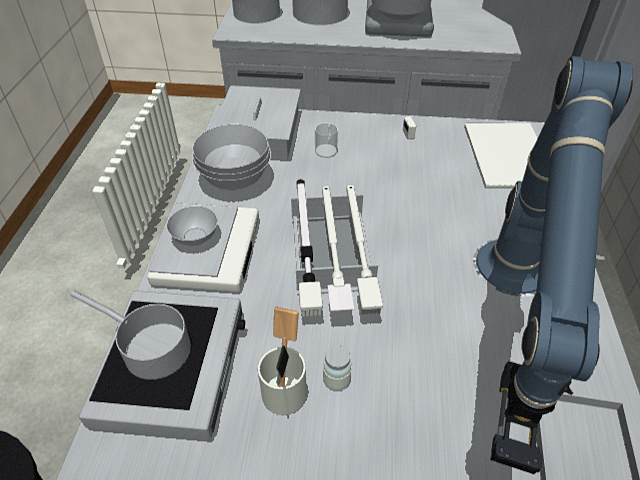

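The telescopic brush is in the far notch: its collar is near (288,233) in the top view, its head at (222,246) and its handle end at (418,206). Next I measure it.

```bash
cat > meas.py <<'E'
from h import *
def measure(s, verbose=True):
    w=world(s); im=s["image"]; z=w[...,2]; g=im.max(-1)
    v,u=np.mgrid[:480,:640]
    box=(u>190)&(u<520)&(v>180)&(v<345)&(s["range_z"]>0)
    return w,im,z,g,box
E
python3 - <<'E'
from meas import *
s=snap("top"); w,im,z,g,box=measure(s)
roi=(slice(185,265),slice(200,440))
# black blobs above 80mm
m=(box&(z>.082)&(g<60)).astype(np.uint8)
n,l,st,c=cv2.connectedComponentsWithStats(m)
for i in range(1,n):
    if st[i,4]>15:
        P=w[l==i]; print(st[i],c[i].round(1),"med",np.median(P,0).round(4),"rng",P.min(0).round(3),P.max(0).round(3))
        R=cv2.minAreaRect((P[:,:2]*1000).astype(np.float32)); print(R)
# light handle of brush
m=(box&(z>.083)&(z<.11)&(g>90)).astype(np.uint8); m[240:]=0
n,l,st,c=cv2.connectedComponentsWithStats(m)
for i in range(1,n):
    if st[i,4]>100:
        P=w[l==i]; print(st[i],P.mean(0).round(4),np.median(P[:,2])); print(cv2.minAreaRect((P[:,:2]*1000).astype(np.float32)), cv2.fitLine((P[:,:2]).astype(np.float32),cv2.DIST_HUBER,0,.01,.01).ravel())
cv2.imwrite("pics/crop0.png",cv2.resize(im[180:340,195:435],None,fx=3.3,fy=3.3,interpolation=cv2.INTER_CUBIC))
E
```

```text
[412 200  12  12 111] [417.8 205.1] med [ 0.6685 -0.2234  0.0907] rng [ 0.656 -0.236  0.083] [ 0.682 -0.211  0.098]
((669.7182006835938, -223.30667114257812), (25.594257354736328, 23.944618225097656), 4.83945894241333)
[277 223  21  18 260] [286.3 231.8] med [0.6135 0.0851 0.0939] rng [0.596 0.061 0.084] [0.636 0.106 0.101]
((616.47265625, 83.92682647705078), (37.55295944213867, 41.89812088012695), 11.652382850646973)
[238 233  16  16 188] [245.7 240.5] med [0.5963 0.1786 0.0917] rng [0.581 0.163 0.082] [0.615 0.197 0.101]
((597.000244140625, 179.93814086914062), (32.52316665649414, 33.39506912231445), 13.561355590820312)
[ 295  202  119   33 1144] [ 0.6432 -0.0724  0.0905] 0.09051385349188645
((643.7672729492188, -73.14288330078125), (24.444007873535156, 280.5994873046875), 10.110501289367676) [ 0.1746182  -0.98463625  0.64318925 -0.07235228]
[203 230  36  10 215] [0.6099 0.2314 0.0871] 0.08701527750033744
((607.029296875, 238.0515594482422), (21.582765579223633, 81.70521545410156), 9.412778854370117) [ 0.0698218  -0.9975595   0.609873    0.23135994]
[253 232  25   8 113] [0.6072 0.132  0.0865] 0.08635051888254863
((606.9395751953125, 134.61968994140625), (14.115703582763672, 57.52595520019531), 8.716089248657227) [ 0.1504228  -0.9886218   0.60720146  0.13202451]
```

View pics/crop0.png

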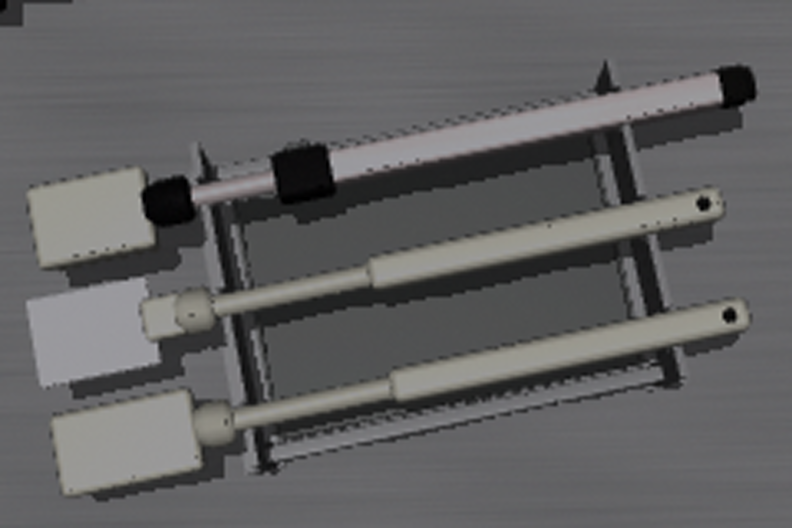

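The crop shows the collar at world (0.616, 0.084), with the brush axis turned 10° from world +y. Next I move above it with the jaws across the tube.

```bash
python3 -m inch '[{"gripper":0,"dp":[113,-143,10],"spin":-0.29},{"gripper":0,"dp":[226,-285,10],"spin":-0.58},{"gripper":0,"dp":[452,-571,0],"spin":-1.15},{"gripper":0,"dp":[452,-571,0],"spin":-1.15},{"gripper":0,"dp":[452,-571,0],"spin":-1.15},{"gripper":0,"dp":[452,-571,0],"spin":-1.15},{"gripper":0,"dp":[452,-571,0],"spin":-1.15},{"gripper":0,"dp":[452,-571,0],"spin":-1.15},{"gripper":0,"dp":[452,-571,0],"spin":-1.15},{"gripper":0,"dp":[452,-571,0],"spin":-1.15},{"gripper":0,"dp":[452,-571,0],"spin":-1.15},{"gripper":0,"dp":[452,-571,0],"spin":-1.15},{"gripper":0,"dp":[452,-571,0],"spin":-1.15},{"gripper":0,"dp":[452,-571,0],"spin":-1.15},{"gripper":0,"dp":[452,-571,0],"spin":-1.15},{"gripper":0,"dp":[452,-571,0],"spin":-1.15},{"gripper":0,"dp":[452,-571,0],"spin":-1.15},{"gripper":0,"dp":[452,-571,0],"spin":-1.15},{"gripper":0,"dp":[452,-571,0],"spin":-1.15},{"gripper":0,"dp":[452,-571,0],"spin":-1.15}]' 25
python3 - <<'E'
from h import *
o=r.get_obs(); print(o["position"],o["tcp_rot"],o["joints"],abs(o["qd"]).max())
q=o["tcp_rot"];print(Rotation.from_quat([q[1],q[2],q[3],q[0]]).as_matrix())
# side view check of the collar
d=np.load("side0.npz"); w=d["w"]; im=d["im"]; z=w[...,2]
m=((z>.083)&(z<.11)&(im.max(-1)<60)&(abs(w[...,0]-.616)<.06)&(w[...,1]>.03)&(w[...,1]<.14)).astype(np.uint8)
P=w[m>0]; print(len(P),P.mean(0),cv2.minAreaRect((P[:,:2]*1000).astype(np.float32)),np.percentile(P[:,2],90))
m=((z>.085)&(z<.105)&(im.max(-1)>100)&(abs(w[...,0]-.64)<.06)&(w[...,1]>-.19)&(w[...,1]<.05)&(w[...,0]>.6)).astype(np.uint8)
P=w[m>0]; print(len(P),P.mean(0),cv2.fitLine((P[:,:2]).astype(np.float32),cv2.DIST_HUBER,0,.01,.01).ravel())
E
```

```text
t: 1.87
position: [0.6157, 0.0825, 0.2221]
tcp_rot: [-0.0, 0.643, 0.766, -0.0]
force: [-0.8, -0.1, -0.2]
finger_gap: 0.0868
[0.61573967 0.08253416 0.22213296] [-1.73477544e-04  6.43350513e-01  7.65571665e-01 -3.35415902e-04] [-0.52510018  0.399004    0.43811365  1.68948289 -0.18622831  1.09526293
  0.14164175] 0.04361814900960584
[[-1.72200175e-01  9.85061731e-01 -6.97198970e-04]
 [ 9.85061964e-01  1.72200010e-01 -2.90356088e-04]
 [-1.65961001e-04 -7.36783556e-04 -9.99999715e-01]]
130 [0.61381852 0.09188436 0.09273739] ((613.8746948242188, 90.36165618896484), (31.59425926208496, 45.17805480957031), 7.242173194885254) 0.09586691927773534
452 [ 0.64241122 -0.07234866  0.08972649] [ 0.18156314 -0.9833793   0.6484453  -0.09928201]
```

```bash
python3 -m inch '[{"gripper":0,"dp":[0,1,-40],"spin":0},{"gripper":0,"dp":[0,1,-75],"spin":0},{"gripper":0,"dp":[0,1,-100],"spin":0},{"gripper":0,"dp":[0,1,-120],"spin":0},{"gripper":0,"dp":[0,1,-140],"spin":0},{"gripper":0,"dp":[0,1,-155],"spin":0},{"gripper":0,"dp":[0,1,-161],"spin":0},{"gripper":0,"dp":[0,1,-161],"spin":0},{"gripper":0,"dp":[0,1,-161],"spin":0},{"gripper":0,"dp":[0,1,-161],"spin":0}]' 25
python3 - <<'E'
from h import *
s=snap("top"); a=cv2.resize(s["image"][180:300,195:435],None,fx=3.2,fy=3.2,interpolation=cv2.INTER_CUBIC)
b=snap("side")["image"][170:330,240:400]; 
cv2.imwrite("pics/pre.png",np.vstack([a,cv2.copyMakeBorder(cv2.resize(b,None,fx=1.3,fy=1.3),0,0,0,768-208,0)]))
E
```

```text
t: 2.7
position: [0.6162, 0.0857, 0.0628]
tcp_rot: [0.0, 0.642, 0.767, 0.001]
force: [0.5, -0.5, -0.5]
finger_gap: 0.0871
```

View pics/pre.png

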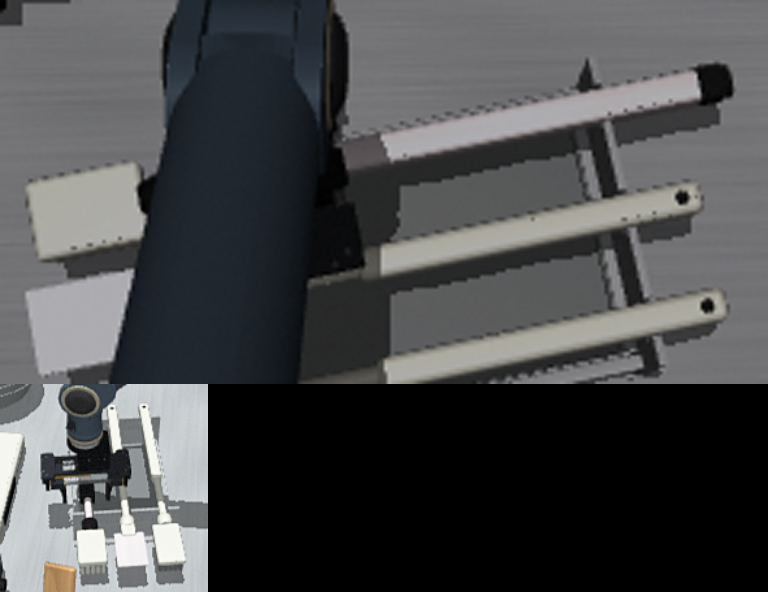

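The fingers straddle the collar (side inset, around (88,485)) and nothing has been touched. Now I close on the collar.

```bash
python3 -m inch '[{"gripper":0.4,"dp":[0,0,0],"spin":0},{"gripper":0.7,"dp":[0,0,0],"spin":0},{"gripper":0.7,"dp":[0,0,0],"spin":0},{"gripper":0.7,"dp":[0,0,0],"spin":0},{"gripper":0.7,"dp":[0,0,0],"spin":0},{"gripper":0.7,"dp":[0,0,0],"spin":0},{"gripper":0.7,"dp":[0,0,0],"spin":0},{"gripper":0.7,"dp":[0,0,0],"spin":0},{"gripper":0.7,"dp":[0,0,0],"spin":0},{"gripper":0.7,"dp":[0,0,0],"spin":0}]' 25
```

```text
t: 3.63
position: [0.6148, 0.0848, 0.0615]
tcp_rot: [-0.001, 0.642, 0.766, -0.001]
force: [-2.7, 0.1, 1.8]
finger_gap: 0.0339
```

The gap is 33.9 mm, so the button is home. Next I draw the handle along the rack's -y.

```bash
python3 -m inch '[{"gripper":0.7,"dp":[1,-6,0],"spin":0},{"gripper":0.7,"dp":[3,-15,0],"spin":0},{"gripper":0.7,"dp":[5,-27,0],"spin":0},{"gripper":0.7,"dp":[7,-39,0],"spin":0},{"gripper":0.7,"dp":[9,-51,0],"spin":0},{"gripper":0.7,"dp":[11,-63,0],"spin":0},{"gripper":0.7,"dp":[13,-75,0],"spin":0},{"gripper":0.7,"dp":[15,-87,0],"spin":0},{"gripper":0.7,"dp":[17.5,-99,0],"spin":0},{"gripper":0.7,"dp":[19.5,-109,0],"spin":0},{"gripper":0.7,"dp":[20.5,-115,0],"spin":0},{"gripper":0.7,"dp":[20.5,-115,0],"spin":0},{"gripper":0.7,"dp":[20.5,-115,0],"spin":0}]'
```

```text
t: 4.72
position: [0.6361, -0.033, 0.0617]
tcp_rot: [0.001, 0.643, 0.766, -0.001]
force: [0.1, -0.6, 0.4]
finger_gap: 0.0339
```

```bash
python3 -m inch '[{"gripper":0.7,"dp":[0.4,-2,0],"spin":0},{"gripper":0.7,"dp":[0.7,-4,0],"spin":0},{"gripper":0.7,"dp":[0.7,-4,0],"spin":0},{"gripper":0.7,"dp":[0.7,-4,0],"spin":0}]'
python3 -m inch '[{"gripper":0.7,"dp":[0.4,-2,0],"spin":0},{"gripper":0.7,"dp":[0.4,-2,0],"spin":0},{"gripper":0.7,"dp":[0.4,-2,0],"spin":0}]'
```

```text
t: 5.05
position: [0.6364, -0.0334, 0.0616]
tcp_rot: [-0.0, 0.642, 0.767, -0.0]
force: [-1.8, 2.0, 2.6]
finger_gap: 0.0339
t: 5.3
position: [0.637, -0.0351, 0.0616]
tcp_rot: [-0.0, 0.642, 0.767, 0.0]
force: [-2.3, 3.3, 3.7]
finger_gap: 0.0333
```

```bash
python3 - <<'E'
from h import *
for n in("top","side"):
    s=snap(n);cv2.imwrite(f"pics/{n}_p.png",s["image"]); w=world(s);z=w[...,2];g=s["image"].max(-1)
    m=((z>.08)&(z<.11)&(g<60)&(w[...,0]>.57)&(w[...,0]<.63)&(w[...,1]>.14)&(w[...,1]<.23)).astype(np.uint8)
    P=w[m>0];print(n,len(P),P.mean(0) if len(P) else 0,cv2.minAreaRect((P[:,:2]*1000).astype(np.float32)) if len(P) else 0)
o=r.get_obs();print(o["position"],o["force"])
E
```

```text
top 195 [0.59737281 0.17242854 0.09138636] ((596.057373046875, 170.7470703125), (50.349246978759766, 39.578590393066406), 9.894449234008789)
side 94 [0.59903435 0.17833389 0.09106586] ((598.9475708007812, 177.5), (30.611469268798828, 33.338226318359375), 13.904257774353027)
[ 0.63708325 -0.03517711  0.06160517] [-1.43816992  3.95818875  3.40096638]
```

```bash
python3 -m inch '[{"gripper":0.7,"dp":[0.5,-3,0],"spin":0},{"gripper":0.7,"dp":[0.5,-3,0],"spin":0},{"gripper":0.7,"dp":[0.5,-3,0],"spin":0},{"gripper":0.7,"dp":[0.5,-3,0],"spin":0}]'
python3 - <<'E'
from h import *
def f(w,im,n):
    z=w[...,2];g=im.max(-1)
    m=((z>.085)&(z<.11)&(g<60)&(w[...,0]>.57)&(w[...,0]<.63)&(w[...,1]>.14)&(w[...,1]<.23)).astype(np.uint8)
    k,l,st,c=cv2.connectedComponentsWithStats(m); i=1+st[1:,4].argmax()
    P=w[l==i]; t=P@np.array([-.1746,.9846,0]); print(n,len(P),st[i],np.percentile(t,[3,50,97]).round(4))
for n in("top","side"):
    d=np.load(f"{n}0.npz"); f(d["w"],d["im"],n+"0")
    s=snap(n); f(world(s),s["image"],n)
E
```

```text
t: 5.73
position: [0.6379, -0.039, 0.0616]
tcp_rot: [0.0, 0.642, 0.767, 0.0]
force: [-0.8, 3.8, 3.2]
finger_gap: 0.0337
top0 176 [238 233  16  15 176] [0.0575 0.072  0.0883]
top 171 [241 233  15  15 171] [0.0515 0.0664 0.082 ]
side0 92 [303 273  11   9  92] [0.0631 0.0782 0.0912]
side 85 [303 271  11   9  85] [0.0562 0.0715 0.0851]
```

```bash
python3 -m inch '[{"gripper":0.7,"dp":[0.4,-2,0],"spin":0},{"gripper":0.7,"dp":[0.4,-2,0],"spin":0},{"gripper":0.7,"dp":[0.4,-2,0],"spin":0},{"gripper":0.7,"dp":[0.4,-2,0],"spin":0}]'
python3 -m inch '[{"gripper":0.7,"dp":[0.4,-2,0],"spin":0},{"gripper":0.7,"dp":[0.4,-2,0],"spin":0},{"gripper":0.7,"dp":[0.4,-2,0],"spin":0},{"gripper":0.7,"dp":[0.4,-2,0],"spin":0}]'
```

```text
t: 6.17
position: [0.6379, -0.039, 0.0616]
tcp_rot: [-0.001, 0.642, 0.767, 0.001]
force: [-1.9, 6.3, 4.7]
finger_gap: 0.0337
t: 6.5
position: [0.6379, -0.0391, 0.0616]
tcp_rot: [-0.002, 0.642, 0.767, 0.001]
force: [-3.8, 9.9, 6.8]
finger_gap: 0.0339
```

The stop is reached: the position stalls while the force builds. Now I ease the tension and let the button go.

```bash
python3 -m inch '[{"gripper":0.7,"dp":[-0.6,3,0],"spin":0},{"gripper":0.7,"dp":[-0.6,3,0],"spin":0},{"gripper":0.4,"dp":[-0.6,3,0],"spin":0},{"gripper":0.0,"dp":[-0.6,3,0],"spin":0},{"gripper":0.0,"dp":[-0.6,3,0],"spin":0},{"gripper":0.0,"dp":[-0.6,3,0],"spin":0},{"gripper":0.0,"dp":[-0.6,3,0],"spin":0},{"gripper":0.0,"dp":[-0.6,3,0],"spin":0},{"gripper":0.0,"dp":[-0.6,3,0],"spin":0},{"gripper":0.0,"dp":[-0.6,3,0],"spin":0}]'
python3 -m inch '[{"gripper":0,"dp":[0,0,40],"spin":0},{"gripper":0,"dp":[0,0,80],"spin":0},{"gripper":0,"dp":[0,0,120],"spin":0},{"gripper":0,"dp":[8,-60,140],"spin":0},{"gripper":0,"dp":[16,-100,140],"spin":0},{"gripper":0,"dp":[24,-140,140],"spin":0},{"gripper":0,"dp":[32,-180,140],"spin":0},{"gripper":0,"dp":[32,-180,140],"spin":0},{"gripper":0,"dp":[32,-180,140],"spin":0}]'
python3 - <<'E'
from h import *
S={n:snap(n) for n in("top","side")}
for n,s in S.items():
    w=world(s);z=w[...,2];g=s["image"].max(-1)
    m=((z>.085)&(z<.11)&(g<60)&(w[...,0]>.57)&(w[...,0]<.68)&(w[...,1]>-.12)&(w[...,1]<.23)).astype(np.uint8)
    k,l,st,c=cv2.connectedComponentsWithStats(m)
    for i in range(1,k):
        if st[i,4]>30: P=w[l==i]; t=P@np.array([-.1746,.9846,0]); print(n,st[i],P.mean(0).round(4),np.percentile(t,[3,50,97]).round(4))
a=cv2.resize(S["top"]["image"][180:300,195:445],None,fx=3.2,fy=3.2,interpolation=cv2.INTER_CUBIC)
b=cv2.resize(S["side"]["image"][180:300,230:430],(800,480)[:2],interpolation=cv2.INTER_CUBIC)
cv2.imwrite("pics/drawn.png",np.vstack([a,cv2.resize(b,(800,480))])[:600])
cv2.imwrite("pics/drawn.png",cv2.resize(np.vstack([a,b]),(560,600)))
E
```

```text
t: 7.33
position: [0.6378, -0.0406, 0.0615]
tcp_rot: [0.0, 0.642, 0.766, -0.0]
force: [1.5, 0.4, -0.1]
finger_gap: 0.0794
t: 8.08
position: [0.6685, -0.2283, 0.2018]
tcp_rot: [0.002, 0.646, 0.764, -0.002]
force: [-0.2, -0.5, 0.1]
finger_gap: 0.0872
top [330 213  19  18 250] [ 0.6351 -0.0387  0.0941] [-0.1672 -0.1492 -0.1306]
top [241 233  15  14 171] [0.5981 0.1733 0.0927] [0.0515 0.066  0.0821]
side [299 216  11  12 108] [ 0.6354 -0.0318  0.0931] [-0.1637 -0.1425 -0.1257]
side [303 271  12   9  86] [0.5982 0.1785 0.092 ] [0.0566 0.0718 0.0841]
```

View pics/drawn.png

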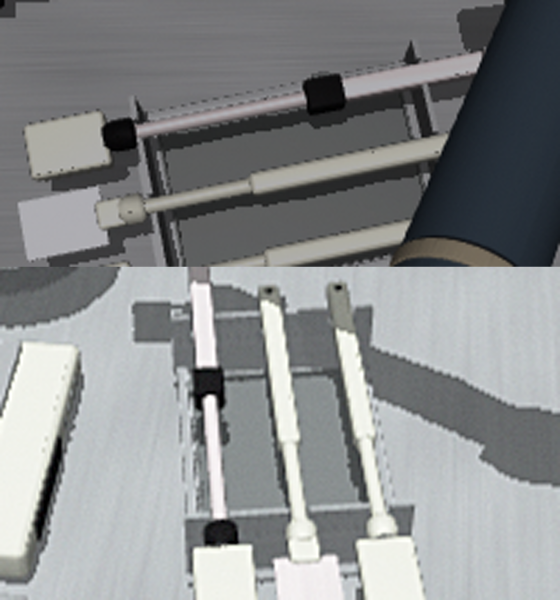

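Collar-to-ferrule spacing grew by 120 mm, which is fully out. Next I look closely at the button side of the collar, before and after.

```bash
python3 - <<'E'
from h import *
d=np.load("side0.npz")["im"]; s=snap("side")["image"]
a=d[240:268,288:324]; b=s[208:236,282:318]
cv2.imwrite("pics/btn.png",np.hstack([cv2.resize(x,None,fx=11,fy=11,interpolation=cv2.INTER_NEAREST) for x in(a,b)]))
E
```

```text
(no output)
```

View pics/btn.png

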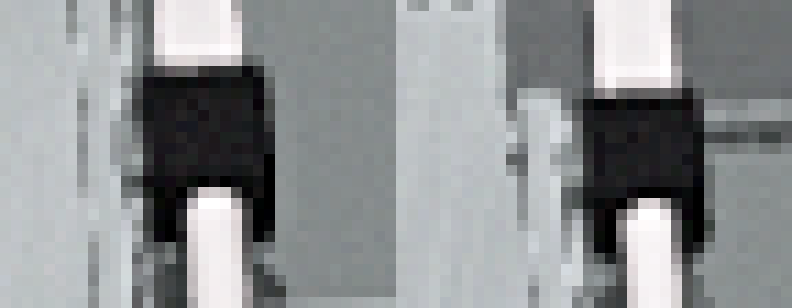

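The button shows on the collar's +x side in both crops (left about (130,155), right about (576,165)), so it looks to be out. Now I grasp the bare handle 36 mm behind the collar's middle.

```bash
python3 -m inch '[{"gripper":0,"dp":[-8,40,0],"spin":0},{"gripper":0,"dp":[-15,80,0],"spin":0},{"gripper":0,"dp":[-22,115,0],"spin":0},{"gripper":0,"dp":[-26.5,145,0],"spin":0},{"gripper":0,"dp":[-26.5,145,0],"spin":0},{"gripper":0,"dp":[-26.5,145,0],"spin":0},{"gripper":0,"dp":[-26.5,145,-40],"spin":0},{"gripper":0,"dp":[-26.5,145,-75],"spin":0},{"gripper":0,"dp":[-26.5,145,-105],"spin":0},{"gripper":0,"dp":[-26.5,145,-130],"spin":0},{"gripper":0,"dp":[-26.5,145,-140],"spin":0},{"gripper":0,"dp":[-26.5,145,-140],"spin":0},{"gripper":0,"dp":[-26.5,145,-140],"spin":0},{"gripper":0,"dp":[-26.5,145,-140],"spin":0}]'
python3 -m inch '[{"gripper":0.5,"dp":[0,0,0],"spin":0},{"gripper":0.85,"dp":[0,0,0],"spin":0},{"gripper":0.85,"dp":[0,0,0],"spin":0},{"gripper":0.85,"dp":[0,0,0],"spin":0},{"gripper":0.85,"dp":[0,0,0],"spin":0},{"gripper":0.85,"dp":[0,0,0],"spin":0},{"gripper":0.85,"dp":[0,0,0],"spin":0},{"gripper":0.85,"dp":[0,0,0],"spin":0},{"gripper":0.85,"dp":[0,0,0],"spin":0},{"gripper":0.85,"dp":[0,0,0],"spin":0},{"gripper":0.85,"dp":[0,0,0],"spin":0}]' 50
```

```text
t: 9.4
position: [0.6448, -0.0757, 0.0635]
tcp_rot: [0.001, 0.642, 0.766, 0.001]
force: [-0.0, -0.3, 0.2]
finger_gap: 0.0871
t: 10.32
position: [0.6429, -0.0751, 0.0615]
tcp_rot: [-0.0, 0.642, 0.767, -0.0]
force: [-0.5, -0.3, 0.0]
finger_gap: 0.0238
```

```bash
python3 -m inch '[{"gripper":0.85,"dp":[0,0,3],"spin":0},{"gripper":0.85,"dp":[0,0,9],"spin":0},{"gripper":0.85,"dp":[0,0,17],"spin":0},{"gripper":0.85,"dp":[0,0,27],"spin":0},{"gripper":0.85,"dp":[0,0,37],"spin":0},{"gripper":0.85,"dp":[0,0,47],"spin":0},{"gripper":0.85,"dp":[0,0,57],"spin":0},{"gripper":0.85,"dp":[0,0,67],"spin":0},{"gripper":0.85,"dp":[0,0,77],"spin":0},{"gripper":0.85,"dp":[0,0,87],"spin":0},{"gripper":0.85,"dp":[0,0,95],"spin":0},{"gripper":0.85,"dp":[0,0,100],"spin":0},{"gripper":0.85,"dp":[0,0,103],"spin":0},{"gripper":0.85,"dp":[0,0,103],"spin":0},{"gripper":0.85,"dp":[0,0,103],"spin":0},{"gripper":0.85,"dp":[0,0,103],"spin":0},{"gripper":0.85,"dp":[0,0,103],"spin":0},{"gripper":0.85,"dp":[0,0,103],"spin":0}]' 50
python3 - <<'E'
from h import *
S={n:snap(n) for n in("top","side")}
for n,s in S.items():
    w=world(s);z=w[...,2];g=s["image"].max(-1)
    m=((z>.13)&(z<.23)&(g<60)&(w[...,0]>.57)&(w[...,0]<.75)&(w[...,1]>-.42)&(w[...,1]<.24)).astype(np.uint8)
    k,l,st,c=cv2.connectedComponentsWithStats(m)
    for i in range(1,k):
        if st[i,4]>30: P=w[l==i]; t=P@np.array([-.1746,.9846,0]); print(n,st[i],P.mean(0).round(4),np.percentile(t,[3,50,97]).round(4),np.percentile(P[:,2],97).round(3))
a=cv2.resize(S["top"]["image"][160:340,30:560],(795,270))
b=cv2.resize(S["side"]["image"][90:400,200:500],(300,310))
cv2.imwrite("pics/end.png",np.vstack([a,cv2.copyMakeBorder(b,0,0,0,495,0)]))
E
```

```text
t: 11.82
position: [0.6431, -0.0751, 0.164]
tcp_rot: [-0.0, 0.642, 0.767, -0.0]
force: [-0.6, 0.6, -2.2]
finger_gap: 0.0237
top [430 176  60  24 186] [ 0.6834 -0.331   0.1897] [-0.4742 -0.4581 -0.3574] 0.197
top [387 199  42  10  46] [ 0.6501 -0.1808  0.1825] [-0.338  -0.2908 -0.2486] 0.189
top [233 223  18  19 232] [0.5968 0.1735 0.1932] [0.0518 0.0665 0.0827] 0.199
side [294 181  18  26 217] [ 0.6377 -0.0406  0.1947] [-0.1786 -0.151  -0.1249] 0.215
side [302 246  13   9 106] [0.5987 0.1793 0.1932] [0.0577 0.0726 0.0856] 0.199
```

View pics/end.png

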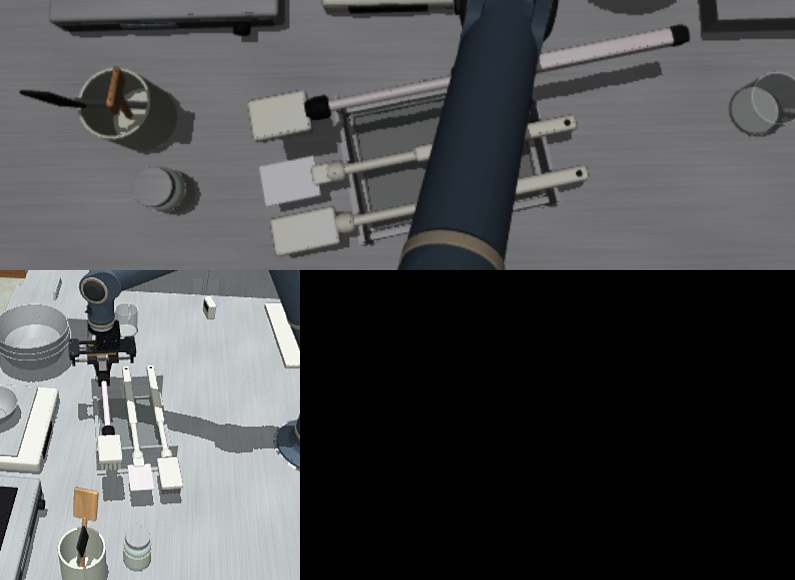

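The brush is up and level: the ferrule is at (317,107) and the handle end at (680,35) in the top crop. The neighbouring tools look undisturbed. I check that it is settled, then hand in.

```bash
python3 -m inch '[{"gripper":0.85,"dp":[0,0,0],"spin":0},{"gripper":0.85,"dp":[0,0,0],"spin":0},{"gripper":0.85,"dp":[0,0,0],"spin":0},{"gripper":0.85,"dp":[0,0,0],"spin":0},{"gripper":0.85,"dp":[0,0,0],"spin":0},{"gripper":0.85,"dp":[0,0,0],"spin":0}]' 50
python3 - <<'E'
from h import *
s=snap("top"); w=world(s);z=w[...,2];g=s["image"].max(-1); v,u=np.mgrid[:480,:640]
for a in((u<270)&(w[...,1]>.1)&(w[...,1]<.24),(u>460)&(w[...,1]<-.3)&(w[...,1]>-.42)):
    m=a&(z>.15)&(z<.23)&(g<60)&(w[...,0]>.57)&(w[...,0]<.75); P=w[m]; print(len(P),P.mean(0).round(4),np.percentile(P[:,2],[50,95]).round(3))
# change of the other tools
d=np.load("top0.npz"); diff=cv2.absdiff(d["im"],s["image"]).max(-1)
print("diff in heads of plain/scraper, crock+jar, jug:",[(float(diff[a:b,c:e].mean())) for a,b,c,e in((262,335,200,300),(200,305,40,165),(200,255,510,575))])
r.sign_off()
E
```

```text
t: 12.42
position: [0.6433, -0.0751, 0.1646]
tcp_rot: [-0.0, 0.642, 0.767, 0.0]
force: [0.4, 0.2, -3.6]
finger_gap: 0.0233
243 [0.5966 0.1739 0.1931] [0.194 0.2  ]
156 [ 0.6872 -0.3442  0.192 ] [0.194 0.199]
diff in heads of plain/scraper, crock+jar, jug: [13.519041095890412, 11.130742857142858, 11.65846153846154]
the job is handed in; nothing more can be done
```

I pressed the button home, drew the brush out to its stop and let the button spring out. Then I gripped the bare handle 36 mm behind the collar and lifted it about 103 mm. The job was handed in at about 12.5 s with the brush still held; no verdict is reported.

- **Button home:** the finger gap was 33.9 mm across the 34 mm collar, so the button was flush while the brush was still shut.
- **Drawn out:** the pull stalled against the stop with force building to about 10 N. The collar-to-ferrule spacing had grown by 120 mm, and the ferrule has not shifted along the tube since.
- **Level and held:** the ferrule and handle-end caps both measured 0.194 m (median height), so it is level. The gap on the handle was 23.3 mm. The collar should be at about 0.18 m, but I did not measure it directly after the lift.
- **Lock not measured:** I judged that the button had sprung out from a coarse before-and-after crop only a few pixels across. I did not test the lock by force, to avoid pressing it again.
- **Other things inconclusive:** the last picture showed nothing visibly displaced. My image-difference check gave a similar 11 to 13 grey levels in all three regions. That could be a change in lighting or noise, so it neither confirms nor rules out small movements.

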